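# Rack the milling blanks by thickness

## Robot

A 7-joint arm with a two-finger parallel gripper is mounted at the origin on a cart in front of the work surface, level with it; the furniture and walls round the work are solid. World frame = base frame: x ahead of the robot, y to its left, z up, the work surface at z = 0. Lengths are in m, angles in rad, forces in N, time in s.
With the tool pointing down it reaches from about 0.425 to 0.925 m from the base axis. Payload 6.8 kg.
Tool frame: the origin (TCP) lies at the very end of the fingers, on their centre line; the grasp point (between the pads) lies 19 mm behind it; z points along the fingers, y is the line along which they close (so a half turn about z gives the same grasp; the last joint's range is limited). The gripper opens to 85 mm and grips with 20 to 120 N. Pads are 22 mm wide; open, the fingers measure 114 mm over their backs; the gripper's body (76 mm by 85 mm) begins 54 mm behind the grasp point. The pads swing forward as they close: fully open they stand 13 mm farther back than shut.
Start: joints at [1.143, 0.477, 0.022, 1.555, -0.011, 1.109, -0.083], TCP at [0.212, -0.641, 0.231] pointing down, gripper open.
Joint ranges: [-2.96, 2.96], [-0.34, 2.1], [-1.41, 1.46], [0.24, 2.44], [-1.37, 4.51], [0.17, 1.92], [-2.96, 2.96]. Speed limits (rad/s): [2.39, 2.39, 3.14, 3.14, 3.14, 3.14, 3.14].

## Interface

Orientations are given as a unit quaternion [w, x, y, z].
In Python, from station import bot gives the robot as it stands. The module is installed in compiled form; this text tells all that it offers.
- The arm moves only by the shell command python3 -m jog 'ROWS' [OPENING] [FORCE]. ROWS is JSON, a list of rows, each a list of 4 numbers: the shift along the tool's x, y, z in cm, then the turn about the tool's z in rad. In form: [[x, y, z, spin], ...]. A call has 1 to 20 rows; each row is the pose to reach, as a shift and turn from the pose commanded when the call began, along the tool's axes at that moment; what a row does not reach only later rows make up. A row lasts 1/12 s, in which the tool goes at most 41.7 mm and 7.16 degrees, less where a joint would pass 70% of its speed; a pose out of reach is approached as far as the arm can. A call with a gripper value outside its range is refused whole. OPENING is the closure, from -1 (fully open) to 1 (shut), set as the call begins (- or left out, the last holds). The fingers move at their own pace and stop on an object; FORCE is the grip in N (left out, the last holds). Time passes only in rows, so rows that repeat a pose let the fingers close. It gives the time, the measured TCP pose, the force, the opening and the grip force at its end, in the units of the state.
- bot.get_obs(): the state, without advancing time (a new reading comes with each control period).
- bot.read_camera(name): name is "scene" or "top"; returns a dict with "pixels" (400x640x3 uint8, red, green, blue), "depth" (400x640 float32, m along the optical axis (not along the pixel's ray), 0 where there is no reading), "fovy" (degrees; the focal length in pixels is half the picture's height over the tangent of half this angle, whatever the lens; pixels are square), "cx", "cy" (the principal point, pixels), "pose" (4x4, takes a point from camera to world coordinates). Camera axes: x right, y down, z forward; pixel columns grow to the right and rows downward; lengths in m; the calibration is good to about 2 mm. A picture is of the moment at which its call begins.
- bot.hand_in(): hands the job in; it is judged then, once.
The state is a dict: "t": time; "q": joint angles; "joint_vel": joint speeds; "joint_torque": joint torques, N m; "eef_pos": TCP position; "tool_rot": TCP orientation; "contact_force": force on the tool from outside, world axes, zero at the start; "torque": the same for the moment, N m; "gripper_width": opening from 0.0 (shut) to 1.0 (fully open); "grasp_force": force on a finger pad.
Only numpy, scipy, OpenCV 4.12 (cv2) and the standard library are available. Lean on these libraries where they do the work, as an engineer would, in place of code of your own. Each camera call takes 0.05 s, during which the arm holds its last target. There are 200 camera calls.

## Task

Four round milling blanks stand mixed up in the wire carrier; put them on edge into the four empty sprung clips of the rack so that the row gets thinner step by step, starting from the thickest blank that already stands in the clip at one end: next thickest beside it, thinnest at the far end. Press each blank fully home in its clip and let go of it. Leave the thickest blank in its place and do not knock the plaster model.

Things in the scene. Friction and masses are not known exactly. Their poses are not given: they have to be found in the camera images.
- blank_10: milling blank 10 mm thick: plain ivory disc, 98 mm diameter, standing on edge in a stall of the wire carrier at the start. Origin at the centre of the disc, 49 mm below its top; body y is the disc's axis (across its thickness), body z up at the start
- blank_15: milling blank 15 mm thick: plain ivory disc, 98 mm diameter, standing on edge in a stall of the wire carrier at the start. A raised rim 10 mm wide runs round the middle of its edge (98 mm diameter); the faces beside it are 95 mm in diameter. Origin at the centre of the disc, 49 mm below its top; body y is the disc's axis (across its thickness), body z up at the start
- blank_20: milling blank 20 mm thick: plain ivory disc, 98 mm diameter, standing on edge in a stall of the wire carrier at the start. A raised rim 10 mm wide runs round the middle of its edge (98 mm diameter); the faces beside it are 95 mm in diameter. Origin at the centre of the disc, 49 mm below its top; body y is the disc's axis (across its thickness), body z up at the start
- blank_25: milling blank 25 mm thick: plain ivory disc, 98 mm diameter, standing on edge in a stall of the wire carrier at the start. A raised rim 10 mm wide runs round the middle of its edge (98 mm diameter); the faces beside it are 95 mm in diameter. Origin at the centre of the disc, 49 mm below its top; body y is the disc's axis (across its thickness), body z up at the start
- blank_30: the thickest milling blank, 30 mm thick, same ivory disc of 98 mm diameter with the same rim, already standing in the clip at one end of the rack row (either end). Origin at the centre of the disc; body y is its axis, along the row
- clip_1: empty sprung clip second from one end of a straight row of five like clips, 65 mm apart, fixed on an aluminium rack rail; one end clip holds the 30 mm blank. Each is 56 mm along the row (its y) by 80 mm (x). Origin: centre of its underside, 15 mm above the counter. A blank fully home rests on two white rods, its centre 58 mm above this origin, its top 122 mm above the counter
- clip_2: empty clip in the middle of the row, same as clip_1. In each clip two steel jaws face each other along y, 9 mm apart at rest, with flared lips 40 mm apart at their top, 54 mm above the origin. They slide apart on springs (1 to 2.5 N a jaw) as a blank is pressed down between them; this takes a few newtons, and a blank that is only let go may stick part-way
- clip_3: empty clip second from the other end of the row, same as clip_1; origin and axes as there. (Rack and carrier stand side by side, left and right or the other way round. Keep clear of the fixed curing lamp behind the right-hand one: its base, 70 mm high, begins at world x = 0.53; its gun, 145 to 210 mm high, at x = 0.545, from y = -0.30 to +0.06)
- clip_4: empty clip at the end of the row that is away from the 30 mm blank, same as clip_1; origin and axes as there
- plaster_model: bystander: white plaster model of upper and lower teeth in bite, 56 x 65 x 50 mm, behind the rack or carrier; origin at the centre of its underside. (The wire carrier, not listed, has four stalls 60 mm apart in a row; a blank in it has its centre 65 mm and its top 114 mm above the counter, between wire loops 55 mm high; end hoops 76 mm high)

How it is judged:
By the outcome, as a careful person would: the job done as asked, in the order asked, and still so for the second after the job is handed in, with the robot touching nothing.
It also fails if it takes over 86 s, if anything falls off the work surface, if the arm or the gripper's body presses on something with over 40 N, if the wrist force passes 120 N, or if a joint passes its speed limit or range.

## Working session

There is one attempt and no reset: what is moved stays moved. The work goes in short steps, Python scripts to look and compute and a shell command to move; the robot and the scene stay as the last step left them, time stands still between calls to the robot, and variables do not carry over. Pictures are saved under pics/ and viewed, at most 14 in all, crops included, and the job is handed in when it is done.

```bash
mkdir -p pics; ls; python3 - <<'E'
from station import bot
import cv2,numpy as np
o=bot.get_obs()
for k in o: print(k,np.round(o[k],3))
for n in("scene","top"):
    c=bot.read_camera(n); cv2.imwrite(f"pics/{n}0.png",c["pixels"][:,:,::-1]); np.savez(n+"0.npz",**c)
    print(n,c["fovy"],c["cx"],c["cy"],np.round(c["pose"],3).tolist(),(c["depth"]>0).mean())
E
```

```text
pics
t 0.0
q [ 1.143  0.478  0.022  1.556 -0.012  1.109 -0.083]
joint_vel [-0.001  0.    -0.001 -0.001 -0.    -0.002  0.   ]
joint_torque [-0.0000e+00 -5.9644e+01  1.6080e+00 -2.8120e+01  1.2000e-02  9.0000e-03
  0.0000e+00]
eef_pos [ 0.212 -0.64   0.23 ]
tool_rot [-0.001  0.987  0.159 -0.   ]
contact_force [-0.05 -0.23 -0.56]
torque [-0.001 -0.004  0.002]
grasp_force 0.0
gripper_width 1.003
scene 54.87396893436595 317.79516459912725 200.11932026100564 [[-0.723, -0.443, 0.53, 0.069], [-0.69, 0.441, -0.574, 0.516], [0.02, -0.78, -0.625, 0.67], [0.0, 0.0, 0.0, 1.0]] 0.99607421875
top 45.4539557491203 311.93400679821235 197.15420552909347 [[0.002, -0.997, 0.082, 0.453], [-1.0, -0.001, 0.017, -0.016], [-0.017, -0.082, -0.996, 1.163], [0.0, 0.0, 0.0, 1.0]] 0.99598828125
```

View pics/scene0.png

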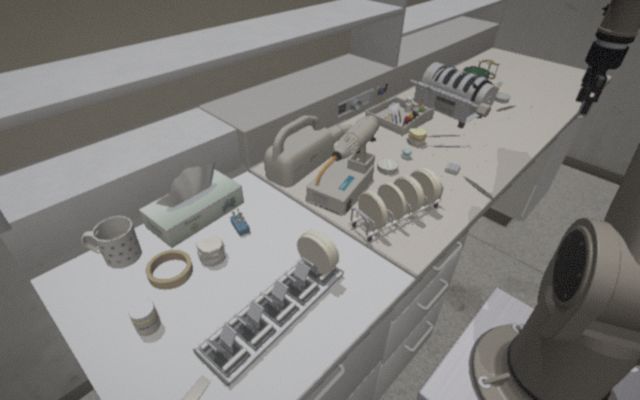

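View pics/top0.png

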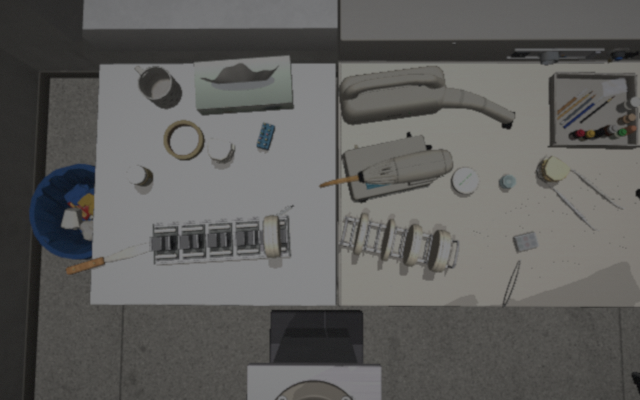

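The scene view shows the carrier at (400,205) and the rack at (275,310). In the top view the 30 mm blank is at (273,237) and the empty clips are at about (248,240), (220,240), (192,241) and (165,242). The four carrier blanks are at about (363,235), (388,238), (412,243) and (440,250), with the lamp behind them. Next I'll measure using depth and both views.

```bash
cat > h.py <<'E'
import numpy as np,cv2
def cloud(c):
    d=c["depth"]; f=200/np.tan(np.radians(float(c["fovy"]))/2)
    v,u=np.mgrid[:400,:640]
    p=np.stack([(u-c["cx"])/f*d,(v-c["cy"])/f*d,d],-1)
    T=c["pose"]; return p@T[:3,:3].T+T[:3,3]
def proj(c,P):
    T=np.linalg.inv(c["pose"]); p=np.asarray(P)@T[:3,:3].T+T[:3,3]; f=200/np.tan(np.radians(float(c["fovy"]))/2)
    return p[...,0]/p[...,2]*f+c["cx"],p[...,1]/p[...,2]*f+c["cy"]
E
python3 - <<'E'
from h import *
for n in("top","scene"):
    c=dict(np.load(n+"0.npz")); P=cloud(c); px=c["pixels"].astype(int)
    print(n,"table z",np.median(P[...,2][(abs(P[...,2])<.02)]))
    # points of blank tops
    for lo,hi,nm in((.085,.13,"tops"),(.05,.08,"clips")):
        m=(P[...,2]>lo)&(P[...,2]<hi)&(P[...,0]>.33)&(P[...,0]<.52)&(P[...,1]>-.45)&(P[...,1]<.45)
        k,l,s,ce=cv2.connectedComponentsWithStats(m.astype(np.uint8),connectivity=4)
        for i in range(1,k):
            if s[i,4]<12: continue
            q=P[l==i]; r=cv2.minAreaRect((q[:,:2]*1000).astype(np.float32))
            print(nm,s[i].tolist(),"mean",q.mean(0).round(4),"zmax",q[:,2].max().round(4),"rect",np.round(r[0],1),np.round(r[1],1),round(r[2],1), px[l==i].mean(0).round())
    if n=="top":
        a=cv2.resize(c["pixels"][190:290,140:300,::-1],None,fx=5,fy=5,interpolation=2)
        b=cv2.resize(c["pixels"][190:290,325:485,::-1],None,fx=5,fy=5,interpolation=2)
        cv2.imwrite("pics/rack.png",a);cv2.imwrite("pics/car.png",b)
E
```

```text
top table z 0.0011730595720179648
tops [354, 215, 14, 40, 287] mean [ 0.459  -0.1059  0.1044] zmax 0.1199 rect [ 458.4 -106.5] [15.2 89.2] 78.0 [115. 113. 107.]
tops [263, 216, 17, 42, 600] mean [0.4531 0.0929 0.111 ] zmax 0.1255 rect [452.9  93.7] [92.5 30.4] 3.3 [120. 119. 113.]
tops [383, 221, 12, 39, 226] mean [ 0.4456 -0.1672  0.1038] zmax 0.1172 rect [ 445.5 -168. ] [10.9 87.9] 77.8 [106. 104.  98.]
tops [406, 226, 16, 39, 409] mean [ 0.4341 -0.2225  0.1041] zmax 0.1176 rect [ 434.6 -224.8] [21.5 87.3] 77.7 [112. 110. 105.]
tops [431, 232, 20, 40, 524] mean [ 0.4209 -0.2821  0.1038] zmax 0.1172 rect [ 421.  -283.8] [26.3 88.4] 77.7 [112. 110. 104.]
clips [340, 217, 8, 28, 66] mean [ 0.4671 -0.0696  0.0725] zmax 0.0782 rect [466.7 -69.6] [ 5.1 63.6] 77.7 [102. 101. 102.]
clips [381, 219, 9, 42, 75] mean [ 0.4455 -0.1632  0.0658] zmax 0.0799 rect [ 446.6 -163.4] [ 4.2 94.9] 80.1 [55. 53. 48.]
clips [350, 221, 6, 25, 35] mean [ 0.4626 -0.0901  0.0543] zmax 0.0598 rect [461.4 -89.8] [ 3.1 56.6] 77.6 [103. 103. 103.]
clips [365, 223, 6, 27, 37] mean [ 0.4546 -0.1252  0.0547] zmax 0.
[... 4041 characters left out ...]
 mean [0.4473 0.2105 0.0604] zmax 0.0712 rect [448.2 210.2] [31.3 16.8] 5.1 [137. 137. 139.]
clips [260, 293, 17, 12, 55] mean [0.4427 0.2434 0.0644] zmax 0.0715 rect [445.3 241.4] [29.4 14.9] 2.6 [128. 128. 130.]
clips [248, 300, 16, 20, 180] mean [0.4427 0.2751 0.0609] zmax 0.0719 rect [443.7 275.3] [31.7 15.6] 5.4 [136. 136. 139.]
clips [234, 315, 18, 13, 78] mean [0.4393 0.3073 0.0634] zmax 0.0711 rect [441.3 306.3] [31.3 15.2] 4.6 [125. 125. 127.]
clips [220, 323, 17, 21, 197] mean [0.4386 0.3398 0.0609] zmax 0.0716 rect [439.8 340. ] [32.2 15.5] 4.6 [136. 136. 138.]
clips [204, 339, 20, 14, 114] mean [0.4354 0.3715 0.0627] zmax 0.0719 rect [436.5 370.4] [31.2 15.3] 4.1 [121. 121. 123.]
```

View pics/rack.png

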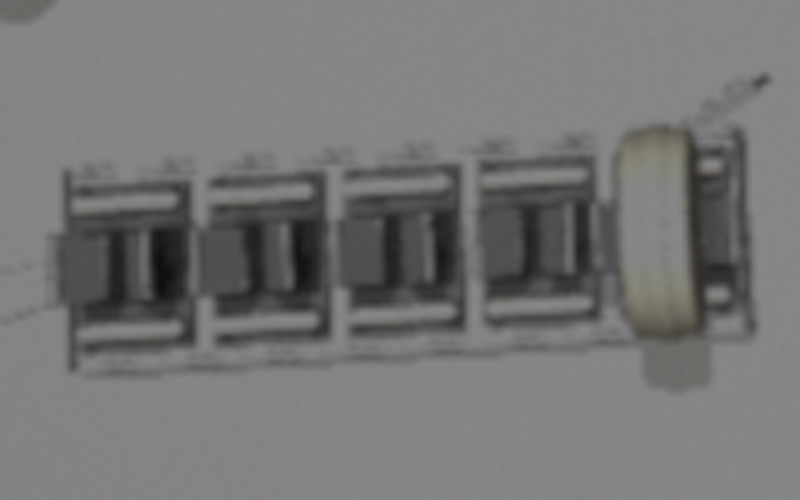

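View pics/car.png

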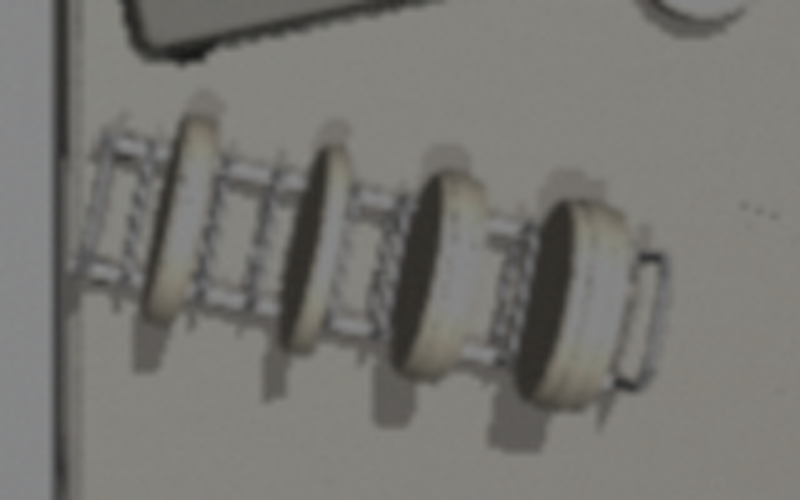

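The depth from both views agrees to about 2.5 mm. Carrier order from the rack side is 15, 10, 20, 25 mm, with stall spacing 60 mm. Tops measure 0.115–0.117. The row pitch is 65 mm, lips at about 0.072, and the 30 mm blank stands at the y = 0.095 end. A helper will convert targets into tool-axis shifts.

```bash
cat > go.py <<'E'
# usage: go.py x y z axis_deg : shift (cm, tool axes) and spin from the pose now to the target with tool y along -axis
import sys,numpy as np
from scipy.spatial.transform import Rotation as R
from station import bot
def go(x,y,z,a):
    o=bot.get_obs(); r=R.from_quat(np.roll(o["tool_rot"],-1)).as_matrix()
    d=r.T@(np.array([x,y,z])-o["eef_pos"])*100
    cur=np.arctan2(r[1,1],r[0,1]); s=-(np.radians(a-180)-cur); s=(s+np.pi/2)%np.pi-np.pi/2
    print("shift",d.round(2),"spin",round(s,3),"tilt",r[:,2].round(3),"now",np.round(o["eef_pos"],4))
if __name__=="__main__": go(*map(float,sys.argv[1:5]))
E
python3 go.py .4223 -.2823 .2 78.07
```

```text
shift [ 31.22 -27.37   3.08] spin 0.528 tilt [-0.001  0.001 -1.   ] now [ 0.212  -0.6403  0.2304]
```

```bash
python3 -m jog '[[31.2,-27.4,3.1,0.528],[31.2,-27.4,3.1,0.528],[31.2,-27.4,3.1,0.528],[31.2,-27.4,3.1,0.528],[31.2,-27.4,3.1,0.528],[31.2,-27.4,3.1,0.528],[31.2,-27.4,3.1,0.528],[31.2,-27.4,3.1,0.528],[31.2,-27.4,3.1,0.528],[31.2,-27.4,3.1,0.528],[31.2,-27.4,3.1,0.528],[31.2,-27.4,3.1,0.528],[31.2,-27.4,3.1,0.528],[31.2,-27.4,3.1,0.528]]' -0.1 60
python3 go.py .4223 -.2823 .068 78.07
python3 - <<'E'
from station import bot
from h import *
ims=[]
for n in("top","scene"):
    c=bot.read_camera(n); P=cloud(c)
    u,v=proj(c,[[.4223,-.2823,.2],[.4223,-.2823,.114],[.4097,-.0*1-.342,.114]]); print(n,u.round(1),v.round(1))
    s=c["pixels"][:,:,::-1]; u0,v0=int(u[0])-50,max(0,int(v[0])-50)
    ims.append(cv2.resize(np.ascontiguousarray(s[v0:v0+110,u0:u0+110]),(400,400),interpolation=2)); print(u0,v0)
cv2.imwrite("pics/chk.png",np.hstack(ims))
E
```

```text
t: 1.27
eef_pos: [0.4213, -0.284, 0.2002]
tool_rot: [0.0, 0.994, -0.105, -0.0]
contact_force: [-0.6, -0.1, 0.7]
gripper_width: 0.55
grasp_force: 0.0
shift [ 0.07 -0.2  13.22] spin -0.002 tilt [-0.001 -0.    -1.   ] now [ 0.4213 -0.284   0.2002]
top [453.6 442.6 470.4] [252.2 250.9 256.8]
403 202
scene [435.2 428.1 444.2] [142.  171.2 164.1]
385 92
```

View pics/chk.png

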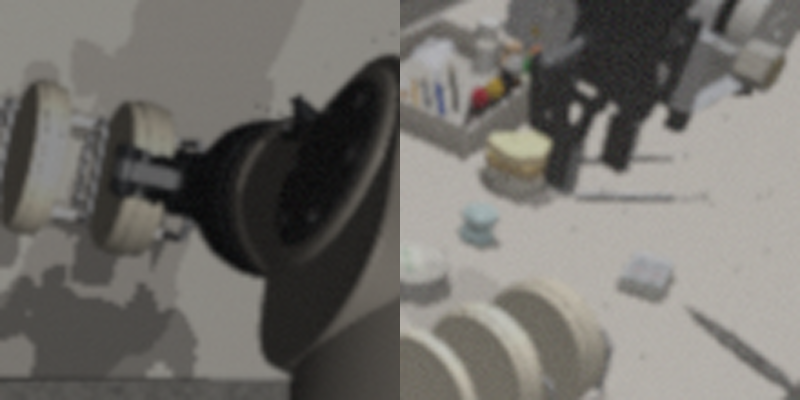

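The fingers straddle the 25 mm blank: the finger tips at scene pixels (430,142) and (445,137) bracket the predicted (435,142). I'll descend.

```bash
python3 -m jog '[[0,0,3,0],[0,0,6,0],[0,0,9,0],[0,0,11.5,0],[0,0,13.2,0],[0,0,13.2,0],[0,0,13.2,0]]'
python3 go.py .4223 -.2823 .068 78.07
```

```text
t: 1.95
eef_pos: [0.4214, -0.2833, 0.068]
tool_rot: [-0.0, 0.994, -0.105, -0.001]
contact_force: [0.0, -0.6, -0.3]
gripper_width: 0.552
grasp_force: 0.0
shift [ 0.06 -0.12 -0.  ] spin -0.002 tilt [-0.002  0.    -1.   ] now [ 0.4214 -0.2833  0.068 ]
```

Close with 60 N, then lift.

```bash
python3 -m jog '[[0,0,0,0],[0,0,0,0],[0,0,0,0],[0,0,0,0],[0,0,0,0],[0,0,0,0]]' 1 60
python3 -m jog '[[0,0,-1.5,0],[0,0,-4,0],[0,0,-8,0],[0,0,-12,0],[0,0,-14,0],[0,0,-14,0],[0,0,-14,0]]'
python3 go.py .4503 .160 .208 93.65
```

```text
t: 2.45
eef_pos: [0.4229, -0.2835, 0.0696]
tool_rot: [0.001, 0.995, -0.104, 0.001]
contact_force: [-1.9, -1.1, 6.9]
gripper_width: 0.288
grasp_force: 59.3
t: 3.03
eef_pos: [0.4225, -0.2826, 0.2091]
tool_rot: [0.0, 0.995, -0.104, 0.001]
contact_force: [-0.2, 0.3, -4.4]
gripper_width: 0.289
grasp_force: 59.6
shift [ -6.42 -43.88   0.07] spin -0.272 tilt [ 0.002 -0.001 -1.   ] now [ 0.4225 -0.2826  0.2091]
```

Grip width is 0.289, or 24.6 mm, so this is the 25 mm blank. Next, move above clip_1.

```bash
python3 -m jog '[[-2,-12,0,-0.1],[-3,-20,0,-0.2],[-5,-32,0,-0.272],[-6.4,-43.9,0,-0.272],[-6.4,-43.9,0,-0.272],[-6.4,-43.9,0,-0.272],[-6.4,-43.9,0,-0.272],[-6.4,-43.9,0,-0.272],[-6.4,-43.9,0,-0.272],[-6.4,-43.9,0,-0.272],[-6.4,-43.9,0,-0.272],[-6.4,-43.9,0,-0.272],[-6.4,-43.9,0,-0.272],[-6.4,-43.9,0,-0.272],[-6.4,-43.9,0,-0.272]]'
cat > held.py <<'E'
# held disc seen in both views: lowest point / centre, relative to TCP, plus clip lips
from station import bot
from h import *
o=bot.get_obs(); e=np.array(o["eef_pos"])
for n in("top","scene"):
    c=bot.read_camera(n); P=cloud(c); px=c["pixels"].astype(int)
    m=(abs(P-e)[...,:2]<.06).all(-1)&(P[...,2]<e[2]+.045)&(P[...,2]>e[2]-.085)&(px[...,0]-px[...,2]>3)&(px[...,0]>60)
    k,l,s,ce=cv2.connectedComponentsWithStats(m.astype(np.uint8),connectivity=4)
    i=1+np.argmax(s[1:,4]); q=P[l==i]
    r=cv2.minAreaRect((q[:,:2]*1000).astype(np.float32))
    print(n,s[i].tolist(),"rel TCP x,y,z ranges",np.percentile(q-e,[1,99],axis=0).round(4).tolist(),np.round(r[0],1),np.round(r[1],1),round(r[2],1))
E
python3 held.py
python3 go.py .4503 .160 .076 93.65
```

```text
t: 4.28
eef_pos: [0.4497, 0.1583, 0.207]
tool_rot: [0.001, 1.0, 0.031, -0.001]
contact_force: [-0.9, -0.2, -2.2]
gripper_width: 0.283
grasp_force: 60.1
top [225, 215, 15, 10, 82] rel TCP x,y,z ranges [[0.0274, -0.0111, -0.0012], [0.046, 0.0126, 0.033]] [490.1 155.8] [27.6 16. ] 63.7
scene [274, 197, 46, 50, 1301] rel TCP x,y,z ranges [[-0.0465, -0.0129, -0.0469], [0.0413, 0.0256, 0.0435]] [449.3 162. ] [94.2 47.9] 21.5
shift [ 0.04 -0.16 13.17] spin -0.002 tilt [-0.001 -0.001 -1.   ] now [0.4502 0.1585 0.2077]
```

```bash
python3 -m jog '[[0,-0.1,4,0],[0,-0.15,7,0],[0,-0.15,8.5,0],[0,-0.15,9.5,0],[0,-0.15,10.5,0],[0,-0.15,11.2,0],[0,-0.15,11.8,0],[0,-0.15,12.3,0],[0,-0.15,12.3,0],[0,-0.15,12.3,0]]'
```

```text
t: 5.22
eef_pos: [0.4503, 0.1615, 0.0852]
tool_rot: [0.0, 0.999, 0.032, -0.0]
contact_force: [0.5, -0.5, -4.5]
gripper_width: 0.287
grasp_force: 60.1
```

```bash
python3 -m jog '[[0,0,0.4,0],[0,0,0.7,0],[0,0,0.9,0],[0,0,0.9,0]]'; python3 -m jog '[[0,0,0.2,0],[0,0,0.2,0],[0,0,0.2,0]]'
```

```text
t: 5.55
eef_pos: [0.4506, 0.1619, 0.0775]
tool_rot: [0.0, 0.999, 0.032, 0.0]
contact_force: [-5.3, -1.2, 15.4]
gripper_width: 0.284
grasp_force: 62.6
t: 5.8
eef_pos: [0.4507, 0.1619, 0.0772]
tool_rot: [0.001, 0.999, 0.032, 0.001]
contact_force: [-11.4, -4.7, 36.0]
gripper_width: 0.288
grasp_force: 65.2
```

Seated at the predicted height, with 36 N under a firm press. I'll let go, rise, and check.

```bash
python3 -m jog '[[0,0,-0.2,0],[0,0,-0.2,0],[0,0,-0.2,0],[0,0,-0.2,0]]' 0.05; python3 -m jog '[[0,0,-2,0],[0,0,-5,0],[0,0,-9,0],[0,0,-12.5,0],[0,0,-12.5,0],[0,0,-12.5,0]]'
cat > tops.py <<'E'
from station import bot
from h import *
a=np.radians(93.65);ax=np.array([np.cos(a),np.sin(a)]);nn=np.array([ax[1],-ax[0]]);o=np.array([.4542,.0949])
for n in("top","scene"):
    c=bot.read_camera(n);P=cloud(c);px=c["pixels"].astype(int);w=(px[...,0]-px[...,2]>3)
    d=P[...,:2]-o;u=d@ax;v=d@nn
    for i in range(5):
        m=w&(abs(u-.065*i)<.03)&(abs(v)<.055)&(P[...,2]>.085)&(P[...,2]<.14)
        if m.sum()>30:
            q=P[...,2][m];t=m&(P[...,2]>np.percentile(q,99)-.012)
            print(n,"clip",i,m.sum(),"top z",np.percentile(q,99).round(4),"along(mm)",(np.percentile(u[m],[2,98])*1000-65*i).round(1),"across",(np.percentile(v[m],[2,98])*1000).round(1))
E
python3 tops.py; python3 go.py .4348 -.2232 .2 78.07
```

```text
t: 6.13
eef_pos: [0.4503, 0.1618, 0.0762]
tool_rot: [-0.0, 0.999, 0.032, 0.0]
contact_force: [0.3, 0.2, 0.3]
gripper_width: 0.475
grasp_force: 0.0
t: 6.63
eef_pos: [0.4516, 0.1622, 0.2031]
tool_rot: [-0.001, 0.999, 0.032, 0.002]
contact_force: [-0.5, -1.0, -1.3]
gripper_width: 0.476
grasp_force: 0.0
top clip 0 419 top z 0.1213 along(mm) [-16.   13.6] across [-45.8  43.1]
top clip 1 287 top z 0.1194 along(mm) [-11.3  11.2] across [-45.9  43.9]
scene clip 0 751 top z 0.1218 along(mm) [-12.8  16.8] across [-43.2  38.1]
scene clip 1 726 top z 0.1217 along(mm) [-7.6 16.5] across [-43.1  37.9]
shift [-3.94 38.27  0.07] spin 0.272 tilt [-0.001 -0.001 -1.   ] now [0.4497 0.1613 0.2004]
```

Blank 25 is home: its top is at 0.120–0.122, level with the 30 mm blank. Next is blank 20.

```bash
python3 -m jog '[[-2,12,0,0.1],[-3,20,0,0.2],[-3.9,30,0,0.272],[-3.9,38.3,0,0.272],[-3.9,38.3,0,0.272],[-3.9,38.3,0,0.272],[-3.9,38.3,0,0.272],[-3.9,38.3,0,0.272],[-3.9,38.3,0,0.272],[-3.9,38.3,0,0.272],[-3.9,38.3,0,0.272],[-3.9,38.3,0,0.272],[-3.9,38.3,0,0.272],[-3.9,38.3,0,0.272]]'; python3 go.py .4348 -.2232 .069 78.07
```

```text
t: 7.9
eef_pos: [0.4358, -0.2211, 0.2007]
tool_rot: [-0.0, 0.995, -0.102, -0.001]
contact_force: [1.0, -0.6, 0.5]
gripper_width: 0.475
grasp_force: 0.0
shift [-0.04  0.24 13.17] spin 0.003 tilt [-0.001  0.001 -1.   ] now [ 0.4358 -0.2211  0.2007]
```

```bash
python3 -m jog '[[0,0.1,3,0],[0,0.1,6,0],[0,0.1,9,0],[0,0.1,11.5,0],[0,0.1,13.2,0],[0,0.1,13.2,0],[0,0.1,13.2,0]]' && python3 -m jog '[[0,0,0,0],[0,0,0,0],[0,0,0,0],[0,0,0,0],[0,0,0,0],[0,0,0,0]]' 1 60
python3 -m jog '[[0,0,-1.5,0],[0,0,-4,0],[0,0,-8,0],[0,0,-12,0],[0,0,-14,0],[0,0,-14,0],[0,0,-14,0]]'
python3 go.py .4456 .2247 .208 93.65
```

```text
t: 8.48
eef_pos: [0.4354, -0.2226, 0.069]
tool_rot: [-0.0, 0.995, -0.103, -0.001]
contact_force: [0.7, 0.8, 0.5]
gripper_width: 0.479
grasp_force: 0.0
t: 8.98
eef_pos: [0.4367, -0.2242, 0.0707]
tool_rot: [0.0, 0.995, -0.104, 0.001]
contact_force: [0.6, 2.4, 7.7]
gripper_width: 0.227
grasp_force: 59.9
t: 9.57
eef_pos: [0.436, -0.2243, 0.2105]
tool_rot: [0.0, 0.995, -0.104, 0.001]
contact_force: [-0.9, 0.1, -2.4]
gripper_width: 0.224
grasp_force: 58.9
shift [ -8.35 -44.13   0.19] spin -0.272 tilt [ 0.003 -0.001 -1.   ] now [ 0.436  -0.2243  0.2105]
```

19.2 mm, so this is blank 20. On to clip_2.

```bash
python3 -m jog '[[-2,-12,0,-0.1],[-3,-20,0,-0.2],[-6,-32,0,-0.272],[-8.3,-44.1,0,-0.272],[-8.3,-44.1,0,-0.272],[-8.3,-44.1,0,-0.272],[-8.3,-44.1,0,-0.272],[-8.3,-44.1,0,-0.272],[-8.3,-44.1,0,-0.272],[-8.3,-44.1,0,-0.272],[-8.3,-44.1,0,-0.272],[-8.3,-44.1,0,-0.272],[-8.3,-44.1,0,-0.272],[-8.3,-44.1,0,-0.272],[-8.3,-44.1,0,-0.272]]'; python3 go.py .4456 .2247 .0875 93.65
```

```text
t: 10.82
eef_pos: [0.4452, 0.2225, 0.2081]
tool_rot: [0.001, 1.0, 0.031, -0.001]
contact_force: [-0.8, -0.1, -1.8]
gripper_width: 0.227
grasp_force: 59.4
shift [ 0.08 -0.24 12.06] spin -0.002 tilt [-0.002 -0.002 -1.   ] now [0.4452 0.2225 0.2081]
```

```bash
python3 -m jog '[[0,-0.1,4,0],[0,-0.1,7,0],[0,-0.1,8.5,0],[0,-0.1,9.5,0],[0,-0.1,10.5,0],[0,-0.1,11.2,0],[0,-0.1,11.8,0],[0,-0.1,12.1,0],[0,-0.1,12.1,0],[0,-0.1,12.1,0]]' && python3 -m jog '[[0,0,0.4,0],[0,0,0.7,0],[0,0,0.9,0],[0,0,0.9,0],[0,0,0.9,0]]'
```

```text
t: 11.65
eef_pos: [0.4456, 0.2255, 0.0884]
tool_rot: [0.0, 0.999, 0.032, 0.0]
contact_force: [-0.0, -0.3, -3.5]
gripper_width: 0.23
grasp_force: 59.4
t: 12.07
eef_pos: [0.4461, 0.2259, 0.0795]
tool_rot: [-0.0, 0.999, 0.032, 0.001]
contact_force: [2.8, 0.1, -1.0]
gripper_width: 0.226
grasp_force: 59.6
```

```bash
python3 -m jog '[[0,0,0.2,0],[0,0,0.3,0],[0,0,0.3,0],[0,0,0.3,0]]'
```

```text
t: 12.4
eef_pos: [0.4471, 0.2263, 0.0784]
tool_rot: [-0.0, 0.999, 0.032, 0.002]
contact_force: [-0.7, -2.4, 17.5]
gripper_width: 0.229
grasp_force: 62.4
```

Seated. Release, rise, and check, then compute the move to blank 15.

```bash
python3 -m jog '[[0,0,-0.1,0],[0,0,-0.1,0],[0,0,-0.1,0],[0,0,-0.1,0]]' 0.1; python3 -m jog '[[0,0,-2,0],[0,0,-5,0],[0,0,-9,0],[0,0,-12.3,0],[0,0,-12.3,0],[0,0,-12.3,0]]'
python3 tops.py; python3 go.py .4597 -.1052 .2 78.07
```

```text
t: 12.73
eef_pos: [0.4451, 0.2255, 0.077]
tool_rot: [0.0, 0.999, 0.032, -0.0]
contact_force: [0.8, -0.4, 0.4]
gripper_width: 0.446
grasp_force: 0.0
t: 13.23
eef_pos: [0.4465, 0.2262, 0.2021]
tool_rot: [-0.001, 0.999, 0.032, 0.002]
contact_force: [-0.6, 0.7, 0.1]
gripper_width: 0.451
grasp_force: 0.0
top clip 0 485 top z 0.1225 along(mm) [-15.9  13.3] across [-45.3  42.9]
top clip 1 390 top z 0.1207 along(mm) [-11.3  12.8] across [-45.5  42.4]
top clip 2 287 top z 0.1199 along(mm) [-9.3  9.8] across [-45.9  43.4]
scene clip 0 750 top z 0.1223 along(mm) [-12.6  16.9] across [-42.8  36.7]
scene clip 1 728 top z 0.1217 along(mm) [-7.5 16.6] across [-43.1  38.3]
scene clip 2 696 top z 0.1219 along(mm) [-6.  13.4] across [-43.4  37.8]
shift [-6.300e-01  3.306e+01 -3.000e-02] spin 0.272 tilt [-0.001 -0.001 -1.   ] now [0.4449 0.2251 0.1995]
```

```bash
python3 -m jog '[[-0.6,10,0,0.1],[-0.6,18,0,0.2],[-0.6,26,0,0.272],[-0.6,33.1,0,0.272],[-0.6,33.1,0,0.272],[-0.6,33.1,0,0.272],[-0.6,33.1,0,0.272],[-0.6,33.1,0,0.272],[-0.6,33.1,0,0.272],[-0.6,33.1,0,0.272],[-0.6,33.1,0,0.272],[-0.6,33.1,0,0.272],[-0.6,33.1,0,0.272]]'; python3 go.py .4597 -.1052 .068 78.07
```

```text
t: 14.42
eef_pos: [0.4604, -0.1035, 0.1998]
tool_rot: [-0.0, 0.995, -0.103, -0.001]
contact_force: [0.0, -0.4, -1.5]
gripper_width: 0.45
grasp_force: 0.0
shift [-0.02  0.19 13.18] spin 0.003 tilt [-0.001  0.001 -1.   ] now [ 0.4604 -0.1035  0.1998]
```

```bash
python3 -m jog '[[0,0.1,3,0],[0,0.1,6,0],[0,0.1,9,0],[0,0.1,11.5,0],[0,0.1,13.1,0],[0,0.1,13.1,0],[0,0.1,13.1,0]]' && python3 -m jog '[[0,0,0,0],[0,0,0,0],[0,0,0,0],[0,0,0,0],[0,0,0,0],[0,0,0,0]]' 1 60
python3 -m jog '[[0,0,-1.5,0],[0,0,-4,0],[0,0,-8,0],[0,0,-12,0],[0,0,-14,0],[0,0,-14,0],[0,0,-14,0]]'
python3 go.py .4412 .2895 .208 93.65
```

```text
t: 15.0
eef_pos: [0.46, -0.105, 0.0689]
tool_rot: [-0.0, 0.995, -0.103, -0.001]
contact_force: [-0.2, 0.3, 0.7]
gripper_width: 0.45
grasp_force: 0.0
t: 15.5
eef_pos: [0.4615, -0.1061, 0.0706]
tool_rot: [-0.0, 0.995, -0.104, 0.001]
contact_force: [-0.7, 0.5, 8.2]
gripper_width: 0.166
grasp_force: 59.3
t: 16.08
eef_pos: [0.4608, -0.1064, 0.2104]
tool_rot: [0.0, 0.995, -0.104, 0.001]
contact_force: [-0.8, 0.2, -2.7]
gripper_width: 0.17
grasp_force: 58.7
shift [-10.12 -38.32   0.2 ] spin -0.272 tilt [ 0.003 -0.001 -1.   ] now [ 0.4608 -0.1064  0.2104]
```

14.3 mm, so this is blank 15. On to clip_3.

```bash
python3 -m jog '[[-2,-12,0,-0.1],[-4,-20,0,-0.2],[-7,-30,0,-0.272],[-10.1,-38.3,0,-0.272],[-10.1,-38.3,0,-0.272],[-10.1,-38.3,0,-0.272],[-10.1,-38.3,0,-0.272],[-10.1,-38.3,0,-0.272],[-10.1,-38.3,0,-0.272],[-10.1,-38.3,0,-0.272],[-10.1,-38.3,0,-0.272],[-10.1,-38.3,0,-0.272],[-10.1,-38.3,0,-0.272],[-10.1,-38.3,0,-0.272]]'; python3 go.py .4412 .2895 .0875 93.65
```

```text
t: 17.25
eef_pos: [0.4407, 0.2875, 0.2081]
tool_rot: [0.001, 1.0, 0.031, -0.001]
contact_force: [-0.0, 0.1, -1.6]
gripper_width: 0.169
grasp_force: 59.0
shift [ 0.08 -0.22 12.06] spin -0.002 tilt [-0.002 -0.002 -1.   ] now [0.4407 0.2875 0.2081]
```

```bash
python3 -m jog '[[0,-0.1,4,0],[0,-0.1,7,0],[0,-0.1,8.5,0],[0,-0.1,9.5,0],[0,-0.1,10.5,0],[0,-0.1,11.2,0],[0,-0.1,11.8,0],[0,-0.1,12.1,0],[0,-0.1,12.1,0],[0,-0.1,12.1,0]]' && python3 -m jog '[[0,0,0.4,0],[0,0,0.7,0],[0,0,1.0,0],[0,0,1.2,0],[0,0,1.2,0],[0,0,1.2,0]]'
```

```text
t: 18.08
eef_pos: [0.4408, 0.2904, 0.0885]
tool_rot: [0.0, 0.999, 0.032, 0.0]
contact_force: [-0.1, -0.4, -2.7]
gripper_width: 0.167
grasp_force: 58.8
t: 18.58
eef_pos: [0.4424, 0.2915, 0.0783]
tool_rot: [-0.001, 0.999, 0.032, 0.002]
contact_force: [-0.6, -2.6, 15.7]
gripper_width: 0.168
grasp_force: 61.5
```

Seated. Release, check, and compute the move to blank 10.

```bash
python3 -m jog '[[0,0,-0.1,0],[0,0,-0.1,0],[0,0,-0.1,0],[0,0,-0.1,0]]' 0.15; python3 -m jog '[[0,0,-2,0],[0,0,-5,0],[0,0,-9,0],[0,0,-12.3,0],[0,0,-12.3,0],[0,0,-12.3,0]]'
python3 tops.py; python3 go.py .4472 -.1650 .2 78.07
```

```text
t: 18.92
eef_pos: [0.4405, 0.2905, 0.0771]
tool_rot: [0.0, 0.999, 0.032, -0.0]
contact_force: [0.8, -0.1, -0.7]
gripper_width: 0.424
grasp_force: 0.0
t: 19.42
eef_pos: [0.4417, 0.2913, 0.2021]
tool_rot: [-0.001, 0.999, 0.032, 0.002]
contact_force: [-0.9, 0.8, -1.3]
gripper_width: 0.428
grasp_force: 0.0
top clip 0 496 top z 0.1227 along(mm) [-16.   13.3] across [-45.3  43. ]
top clip 1 419 top z 0.1233 along(mm) [-11.2  13. ] across [-45.1  42.2]
top clip 2 359 top z 0.1209 along(mm) [-9.4  9.9] across [-45.7  43.3]
top clip 3 248 top z 0.1208 along(mm) [-7.6  7.5] across [-44.8  43.1]
scene clip 0 749 top z 0.1221 along(mm) [-12.8  16.8] across [-43.3  37.2]
scene clip 1 731 top z 0.1219 along(mm) [-7.3 16.5] across [-43.5  37. ]
scene clip 2 692 top z 0.1219 along(mm) [-6.3 13.4] across [-43.7  37.8]
scene clip 3 619 top z 0.1222 along(mm) [-4.3 10.5] across [-44.1  37.3]
shift [-2.190e+00  4.545e+01 -2.000e-02] spin 0.272 tilt [-0.001 -0.001 -1.   ] now [0.4402 0.2899 0.1994]
```

```bash
python3 -m jog '[[-2,12,0,0.1],[-2.2,20,0,0.2],[-2.2,30,0,0.272],[-2.2,45.5,0,0.272],[-2.2,45.5,0,0.272],[-2.2,45.5,0,0.272],[-2.2,45.5,0,0.272],[-2.2,45.5,0,0.272],[-2.2,45.5,0,0.272],[-2.2,45.5,0,0.272],[-2.2,45.5,0,0.272],[-2.2,45.5,0,0.272],[-2.2,45.5,0,0.272],[-2.2,45.5,0,0.272],[-2.2,45.5,0,0.272],[-2.2,45.5,0,0.272]]'; python3 go.py .4472 -.1650 .068 78.07
```

```text
t: 20.85
eef_pos: [0.4476, -0.1633, 0.1998]
tool_rot: [-0.0, 0.995, -0.103, -0.001]
contact_force: [-0.1, 0.3, 0.4]
gripper_width: 0.424
grasp_force: 0.0
shift [1.000e-02 1.700e-01 1.318e+01] spin 0.003 tilt [-0.001  0.001 -1.   ] now [ 0.4476 -0.1633  0.1998]
```

```bash
python3 -m jog '[[0,0.1,3,0],[0,0.1,6,0],[0,0.1,9,0],[0,0.1,11.5,0],[0,0.1,13.1,0],[0,0.1,13.1,0],[0,0.1,13.1,0]]' && python3 -m jog '[[0,0,0,0],[0,0,0,0],[0,0,0,0],[0,0,0,0],[0,0,0,0],[0,0,0,0]]' 1 60
python3 -m jog '[[0,0,-1.5,0],[0,0,-4,0],[0,0,-8,0],[0,0,-12,0],[0,0,-14,0],[0,0,-14,0],[0,0,-14,0]]'
python3 go.py .4375 .3542 .208 93.65
```

```text
t: 21.43
eef_pos: [0.4472, -0.1649, 0.069]
tool_rot: [-0.0, 0.995, -0.103, -0.001]
contact_force: [0.2, -0.5, -0.1]
gripper_width: 0.428
grasp_force: 0.0
t: 21.93
eef_pos: [0.4487, -0.1661, 0.0705]
tool_rot: [0.0, 0.995, -0.104, 0.001]
contact_force: [-0.0, 0.9, 7.1]
gripper_width: 0.107
grasp_force: 62.1
t: 22.52
eef_pos: [0.448, -0.1662, 0.2106]
tool_rot: [0.0, 0.995, -0.104, 0.002]
contact_force: [-0.0, 0.0, -1.7]
gripper_width: 0.109
grasp_force: 61.0
shift [-11.8 -50.7   0.2] spin -0.272 tilt [ 0.003 -0.001 -1.   ] now [ 0.448  -0.1662  0.2106]
```

About 9.2 mm, so this is blank 10. On to clip_4.

```bash
python3 -m jog '[[-2,-12,0,-0.1],[-4,-20,0,-0.2],[-7,-30,0,-0.272],[-11.8,-50.7,0,-0.272],[-11.8,-50.7,0,-0.272],[-11.8,-50.7,0,-0.272],[-11.8,-50.7,0,-0.272],[-11.8,-50.7,0,-0.272],[-11.8,-50.7,0,-0.272],[-11.8,-50.7,0,-0.272],[-11.8,-50.7,0,-0.272],[-11.8,-50.7,0,-0.272],[-11.8,-50.7,0,-0.272],[-11.8,-50.7,0,-0.272],[-11.8,-50.7,0,-0.272],[-11.8,-50.7,0,-0.272],[-11.8,-50.7,0,-0.272],[-11.8,-50.7,0,-0.272]]'; python3 go.py .4373 .3542 .0875 93.65
```

```text
t: 24.02
eef_pos: [0.4373, 0.3527, 0.2088]
tool_rot: [0.001, 1.0, 0.031, -0.0]
contact_force: [0.4, -0.4, -1.1]
gripper_width: 0.108
grasp_force: 60.8
shift [ 0.02 -0.17 12.13] spin -0.002 tilt [-0.    -0.001 -1.   ] now [0.4373 0.3527 0.2088]
```

```bash
python3 -m jog '[[0,-0.1,4,0],[0,-0.1,7,0],[0,-0.1,8.5,0],[0,-0.1,9.5,0],[0,-0.1,10.5,0],[0,-0.1,11.2,0],[0,-0.1,11.8,0],[0,-0.1,12.1,0],[0,-0.1,12.1,0],[0,-0.1,12.1,0]]' && python3 -m jog '[[0,0,0.4,0],[0,0,0.7,0],[0,0,1.0,0],[0,0,1.2,0],[0,0,1.2,0],[0,0,1.2,0]]'
```

```text
t: 24.85
eef_pos: [0.4369, 0.3554, 0.0886]
tool_rot: [0.0, 0.999, 0.032, 0.0]
contact_force: [0.2, -0.8, -2.1]
gripper_width: 0.11
grasp_force: 60.8
t: 25.35
eef_pos: [0.4383, 0.3563, 0.0783]
tool_rot: [-0.001, 1.0, 0.032, 0.002]
contact_force: [-0.7, -4.7, 13.6]
gripper_width: 0.109
grasp_force: 63.2
```

```bash
python3 -m jog '[[0,0,-0.1,0],[0,0,-0.1,0],[0,0,-0.1,0],[0,0,-0.1,0]]' 0.2; python3 -m jog '[[0,0,-2,0],[0,0,-5,0],[0,0,-9,0],[0,0,-12.3,0],[0,20,-12.3,0],[0,40,-12.3,0],[0,40,-12.3,0],[0,40,-12.3,0],[0,40,-12.3,0],[0,40,-12.3,0],[0,40,-12.3,0],[0,40,-12.3,0],[0,40,-12.3,0],[0,40,-12.3,0],[0,40,-12.3,0]]'
python3 tops.py; python3 - <<'E'
from station import bot
from h import *
ims=[]
for n,a in(("top",(180,280,120,280)),("scene",(210,400,190,350))):
    c=bot.read_camera(n)["pixels"][a[0]:a[1],a[2]:a[3],::-1]
    ims.append(cv2.resize(np.ascontiguousarray(c),(400,int(400*c.shape[0]/c.shape[1])))[:475])
h=max(i.shape[0] for i in ims)
cv2.imwrite("pics/end.png",np.hstack([cv2.copyMakeBorder(i,0,h-i.shape[0],0,0,0) for i in ims]))
E
```

```text
t: 25.68
eef_pos: [0.4366, 0.3557, 0.0771]
tool_rot: [-0.0, 0.999, 0.032, -0.0]
contact_force: [0.1, 0.8, -0.0]
gripper_width: 0.401
grasp_force: 0.0
t: 26.93
eef_pos: [0.4619, -0.05, 0.2]
tool_rot: [0.001, 1.0, 0.027, -0.0]
contact_force: [0.2, 0.2, -0.1]
gripper_width: 0.402
grasp_force: 0.0
top clip 0 373 top z 0.121 along(mm) [-16.   13.6] across [-45.5  42.9]
top clip 1 345 top z 0.1209 along(mm) [-11.2  12.9] across [-45.6  42.7]
top clip 2 331 top z 0.1215 along(mm) [-9.5 10.2] across [-45.7  43.4]
top clip 3 320 top z 0.1235 along(mm) [-7.6  7.7] across [-44.3  42.9]
top clip 4 281 top z 0.1212 along(mm) [-7.2  2. ] across [-45.3  42.5]
scene clip 0 745 top z 0.1217 along(mm) [-12.8  16.9] across [-42.7  37.4]
scene clip 1 728 top z 0.1217 along(mm) [-7.6 16.3] across [-43.2  37.4]
scene clip 2 692 top z 0.1219 along(mm) [-5.9 13.4] across [-43.5  37. ]
scene clip 3 618 top z 0.1219 along(mm) [-4.  10.7] across [-43.5  37.3]
scene clip 4 514 top z 0.122 along(mm) [-4.1  5.7] across [-44.6  37.8]
```

View pics/end.png

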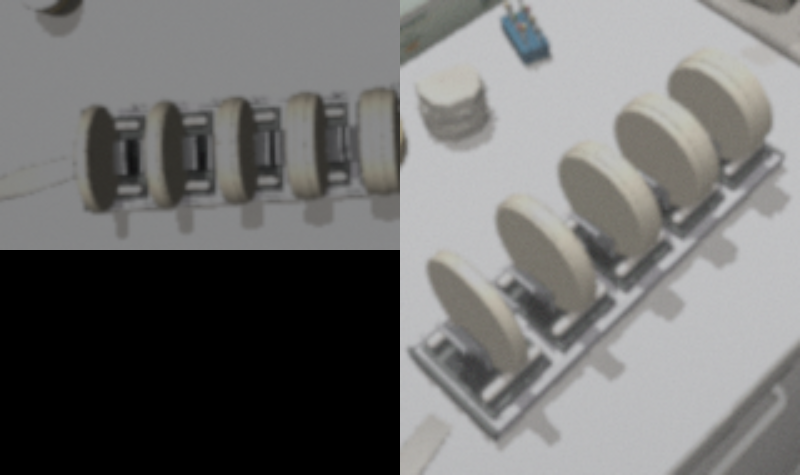

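The picture shows five upright discs getting thinner from the 30 mm blank (top view, right at about (380,140)) to the 10 mm blank (left at about (97,158)). All tops are at 0.121–0.123, and the robot is clear.

```bash
python3 -c "
from station import bot
print(bot.hand_in())"
```

```text
the job is handed in; nothing more can be done
None
```

I put all four blanks fully home in the clips, in order 25, 20, 15, 10 mm from the 30 mm blank, with the robot clear of everything, and handed the job in at about 27 s.

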